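# Tap the blind hole of a nursery drawer pull

### The arm

A 7-joint arm with a two-finger parallel gripper is mounted at the origin on the work surface. World frame = base frame: x ahead of the robot, y to its left, z up, the work surface at z = 0. Lengths are in m, angles in rad, forces in N, time in s.
With the tool pointing down it reaches from about 0.425 to 0.925 m from the base axis. Payload 6.8 kg.
Tool frame: the origin (TCP) lies at the very end of the fingers, on their centre line; the grasp point (between the pads) lies bot.hold_point_z behind it (bot.hold_point_z is the distance from the TCP to the grasp point, in m); x points along the fingers, z is the direction in which the jaws open and shut, and the axes are right-handed (so a half turn about x gives the same grasp; the last joint's range is limited). The gripper opens to 85 mm and grips with 20 to 120 N. Pads are 22 mm wide; open, the fingers measure 114 mm over their backs; the gripper's body (76 mm by 85 mm) begins 54 mm behind the grasp point. The pads swing forward as they close: fully open they stand 13 mm farther back than shut.
Start: joints at [-0.108, 0.477, 0.022, 1.555, -0.011, 1.109, -0.083], TCP at [0.675, 0, 0.231] pointing down, gripper open.
Joint ranges: [-2.96, 2.96], [-0.34, 2.1], [-1.41, 1.46], [0.24, 2.44], [-1.37, 4.51], [0.17, 1.92], [-2.96, 2.96]. Speed limits (rad/s): [2.39, 2.39, 3.14, 3.14, 3.14, 3.14, 3.14].

### API

Orientations are given as a unit quaternion [w, x, y, z].
In Python, from station import bot gives the robot as it stands.
- The arm moves only by the tool drive_tool, never from a script. Its arguments are lists of equal length, an entry for each row: "slide": the shift along the world's x, y, z in mm, a list of three; "turn": the turn, a rotation vector about the world's x, y, z in rad, a list of three; "gripper": the opening, from 0 (shut) to 1 (fully open). A call has 1 to 10 rows; each row is the pose to reach, as a shift and turn from the pose measured when the call began; what a row does not reach only later rows make up. A row lasts 1/10 s, in which the tool goes at most 50 mm and 8.59 degrees, less where a joint would pass 70% of its speed; a pose out of reach is approached as far as the arm can. A call with a gripper value outside its range is refused whole. The fingers move at their own pace and stop on an object; "squeeze" is the grip in N (left out, the last holds). Time passes only in rows, so rows that repeat a pose let the fingers close. It gives the time, the measured TCP pose, the force and the opening at its end, in the units of the state.
- bot.get_obs(): the state, without advancing time (a new reading comes with each control period).
- bot.read_camera(name): name is "scene" or "side" or "wrist"; returns a dict with "color" (420x560x3 uint8, red, green, blue), "fovy" (degrees; the focal length in pixels is half the picture's height over the tangent of half this angle, whatever the lens; pixels are square), "cx", "cy" (the principal point, pixels), "R" (3x3) and "t" (3): a world point X has camera coordinates R X + t. Camera axes: x right, y down, z forward; pixel columns grow to the right and rows downward; lengths in m; the calibration is good to about 2 mm. A picture is of the moment at which its call begins. There is no depth.
- bot.hand_in(): hands the job in, once; it reports no verdict.
The state is a dict: "t": time; "q": joint angles; "joint_vel": joint speeds; "joint_torque": joint torques, N m; "eef_pos": TCP position; "tool_rot": TCP orientation; "contact_force": force on the tool from outside, world axes, zero at the start; "torque": the same for the moment, N m; "gripper_width": opening from 0.0 (shut) to 1.0 (fully open).
Only numpy, scipy, OpenCV 4.12 (cv2) and the standard library are available. Lean on these libraries where they do the work, as an engineer would, in place of code of your own. Each camera call takes 0.05 s, during which the arm holds its last target.

### The job

Slide the vise's jaw fully home against the wooden drawer pull, then work the tap down its hole by its crank, clockwise from above: half a turn forward, a quarter back to break the chip, again half forward and a quarter back, and then forward until you feel the tap come up firmly against the bottom of the hole. The bottom lies somewhere in the third half turn and differs from one pull to the next, so feel for it, never wrench the sprung crank hard either way, and let go with the tap left at the bottom. Leave the cup, ring toy, comb and nail file where they are.

Things in the scene. Friction and masses are not known exactly. Their poses are not given: they have to be found in the camera images.
- tap_axis (a point): Fixed point on the tap's upright axis, at the top face of the drawer pull's boss, 62 mm above the walnut top. It belongs to the fixed vise (dark base plate 100 x 260 x 14 mm, grey jaws, holding a beech drawer pull 49 mm across in the middle); its axes are the vise's: z up, y from the tap axis towards the sliding jaw and its orange tab. The vise stands turned by up to 0.45 rad from the world axes. The tap axis is fixed in place throughout.
- jaw_tab (a point): Middle of the gripping zone of the sliding jaw's upright orange tab, 50 mm above the walnut top. The tab is 30 mm along the vise's x, 14 mm thick along the vise's y (pinch it across this) and reaches from 17 to 77 mm above the walnut top; nothing stands within 40 mm of its 14 mm thick sides above 27 mm height. It moves with the jaw; when home it is 110 mm from the tap axis.
- jaw (a joint): Travel of the sliding jaw in m, along the vise's -y (towards the tap axis): it starts between 0 (wide open) and 0.016, and is home against the drawer pull at 0.030, its hard stop. Sliding takes about 4 N plus 20 N per m/s; it stays where left. The jaw must be home (counted from 0.0265) before the tap is turned by more than 0.3 rad, and stay so.
- crank_grip (a point): Centre of the black upright spinning grip at the end of the crank (22 mm diameter, 50 mm tall, spins freely about its own upright axis, so it can be held from above with a fixed wrist and led in a circle). It is 60 mm from the tap axis, at first on the vise's -y side, and 153 mm above the walnut top; its foot is 127 mm and its top 177 mm up, and nothing else of the crank or tap is higher than 131 mm. It sinks 4 mm for each turn of the tap.
- tap (a joint): Turn of the tap in its hole in rad, 0 at the start, growing clockwise from above (cutting direction; half a turn = 3.14). Turning takes about 0.2 N m either way, and it stays where left. It meets the bottom of the blind hole, a hard stop, at some value between 5.0 and 5.78 that is not measured. A yellow finger on the tap shows it.
- flex (a joint): Springing of the crank on the tap in rad, positive when the crank is pushed clockwise ahead of the tap, 0 when unloaded; the crank's own angle is joint tap + joint flex. It is a torsion spring of 2.0 N m per rad: about 0.1 (3.3 N across the grip's 60 mm arm) while cutting; more than 0.2 (6.7 N) with the tap no longer turning means it bears firmly on the bottom; more than 0.45 (15 N) either way snaps the tap.
- marker (a joint): Red drag pointer lying on the drawer pull, pushed ahead by the tap and staying at the furthest turn reached so far (rad, same sense and zero as joint tap).
- cup: White ceramic cup with a green snap lid, 80 mm across the lid, 98 mm tall; origin at the centre of its underside. Bystander.
- bath_ring: Blue silicone bath ring toy, 90 mm outside, 52 mm inside, 24 mm tall, lying flat; origin at the centre of its underside. Bystander.
- comb: Yellow plastic comb, 150 x 40 x 5 mm, lying flat; origin at the underside of its spine, x along it. Bystander.
- nail_file: Steel nail file with a white handle, 150 x 15 x 6 mm, lying flat; origin at its underside near mid-length, x along it. Bystander.

How it is judged:
By the outcome, as a careful person would: the job done as asked, in the order asked, and still so for the second after the job is handed in, with the robot touching nothing.
It also fails if it takes over 72 s, if anything falls off the work surface, if the arm or the gripper's body presses on something with over 40 N, if the wrist force passes 120 N, or if a joint passes its speed limit or range.

## Working session

There is one attempt and no reset: what is moved stays moved. The work goes in short steps, Python scripts to look and compute and a tool call to move; the robot and the scene stay as the last step left them, time stands still between calls to the robot, and variables do not carry over. Pictures are saved under pics/ and viewed, and the job is handed in when it is done.

Besides the shell and the picture viewer there is one more tool, called as name(argument=value, ...), one argument or row to a line, values as JSON. drive_tool: Moves the arm, as the interface text tells. Its arguments: {"type":"object","properties":{"slide":{"type":"array"},"turn":{"type":"array"},"gripper":{"type":"array"},"squeeze":{"type":"number"}},"required":["slide","turn","gripper"]}

```bash
ls; mkdir -p pics; python3 - <<'E'
from station import bot
import cv2
o=bot.get_obs(); print(o); print(bot.hold_point_z)
for n in ["scene","side","wrist"]:
    c=bot.read_camera(n); cv2.imwrite(f"pics/{n}0.png",c["color"][:,:,::-1]); print(n,c["fovy"],c["cx"],c["cy"],c["R"].round(3).tolist(),c["t"].round(3))
E
```

```text
pics
{'t': 0.0, 'q': array([-0.10810987,  0.47780278,  0.02233251,  1.55645893, -0.01149367,
        1.10929835, -0.08310945]), 'joint_vel': array([ 6.62397284e-04,  1.50974170e-03, -1.11139882e-03, -1.57203809e-04,
        2.27463700e-04,  1.57996547e-05,  8.72963463e-04]), 'joint_torque': array([-5.45967814e-04, -5.96443820e+01,  1.60769675e+00, -2.81194621e+01,
        1.24063640e-02,  9.39900521e-03,  2.20753498e-05]), 'eef_pos': array([ 6.74403376e-01, -6.06830524e-06,  2.30320629e-01]), 'tool_rot': array([ 7.06458068e-01, -6.03210628e-05,  7.07754896e-01, -3.82650017e-05]), 'contact_force': array([-0.43978339, -0.23833269,  0.66371835]), 'torque': array([ 0.00544595, -0.03983982, -0.00307421]), 'gripper_width': 0.9994454135222333}
0.0187
scene 44.34918520423831 268.6852743024205 210.46994946705493 [[-0.767, 0.642, 0.003], [0.481, 0.578, -0.659], [-0.425, -0.504, -0.752]] [ 0.487 -0.184  1.299]
side 53.599741835328366 280.96342348765165 206.78003724297093 [[-0.995, -0.096, -0.013], [-0.065, 0.761, -0.645], [0.072, -0.641, -0.764]] [0.586 0.154 0.655]
wrist 70.30435726335665 278.5736978747379 208.04994102929038 [[1.0, 0.001, -0.001], [0.001, -0.947, 0.322], [-0.0, -0.322, -0.947]] [-0.675 -0.043  0.38 ]
```

View pics/scene0.png

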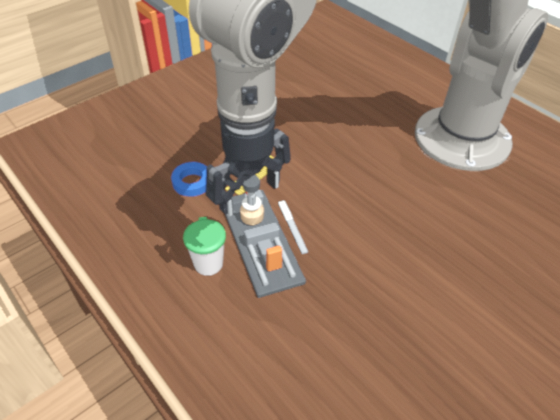

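View pics/side0.png

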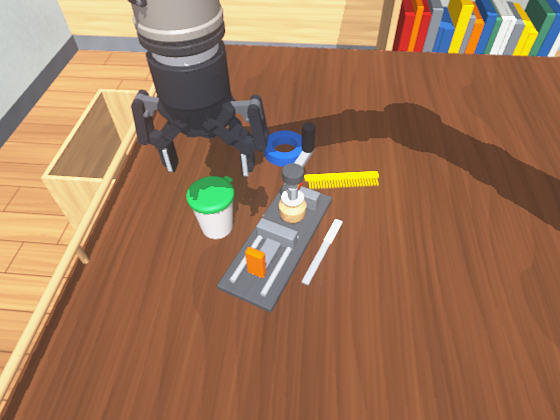

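View pics/wrist0.png

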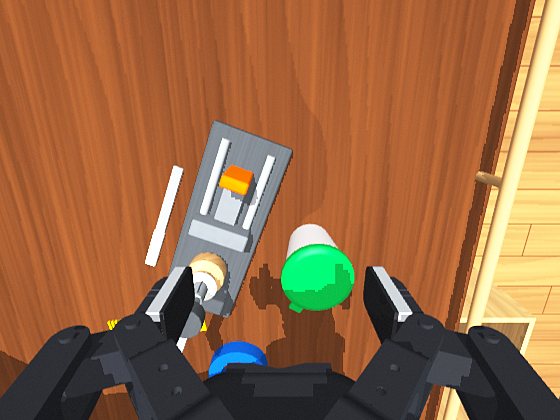

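```bash
cat > h.py <<'E'
from station import bot
import cv2, numpy as np
def f(c): return 210/np.tan(np.radians(c["fovy"]/2))
def ray(c,p):
    d=np.array([(p[0]-c["cx"])/f(c),(p[1]-c["cy"])/f(c),1.]); R=np.array(c["R"]);t=np.array(c["t"]).ravel()
    return -R.T@t, R.T@d
def onz(c,p,z):
    o,d=ray(c,p); return o+d*(z-o[2])/d[2]
def tri(cp):
    A=np.zeros((3,3));b=np.zeros(3)
    for c,p in cp:
        o,d=ray(c,p); d=d/np.linalg.norm(d);P=np.eye(3)-np.outer(d,d);A+=P;b+=P@o
    X=np.linalg.solve(A,b)
    return X,[np.linalg.norm((np.eye(3)-np.outer(d/np.linalg.norm(d),d/np.linalg.norm(d)))@(X-o)) for o,d in [ray(c,p) for c,p in cp]]
def proj(c,X):
    v=np.array(c["R"])@np.array(X)+np.array(c["t"]).ravel(); return np.array([c["cx"]+f(c)*v[0]/v[2],c["cy"]+f(c)*v[1]/v[2]])
E
python3 - <<'E'
from h import *
for n in ["side","wrist","scene"]:
    c=bot.read_camera(n); im=c["color"]; hsv=cv2.cvtColor(im,cv2.COLOR_RGB2HSV)
    m=cv2.inRange(hsv,(8,200,120),(18,255,255))
    k,l,s,ce=cv2.connectedComponentsWithStats(m)
    for i in range(1,k):
        if s[i,4]>60: print(n,"orange",s[i],ce[i].round(1))
    x0,y0,w,h={"side":(210,110,180,200),"wrist":(100,100,240,240),"scene":(190,150,140,150)}[n]
    cv2.imwrite(f"pics/{n}_z.png",cv2.resize(im[y0:y0+h,x0:x0+w,::-1],None,fx=3 if n!="wrist" else 2.5,fy=3 if n!="wrist" else 2.5,interpolation=cv2.INTER_CUBIC)[:600])
E
```

```text
side orange [407   0  17  52 380] [415.5  23.1]
side orange [473   2  10  19  61] [476.5  12.1]
side orange [465  22  19  32 263] [474.1  37.7]
side orange [246 253  20  25 326] [255.8 265. ]
wrist orange [223 165  30  30 327] [238.9 174.6]
```

View pics/side_z.png

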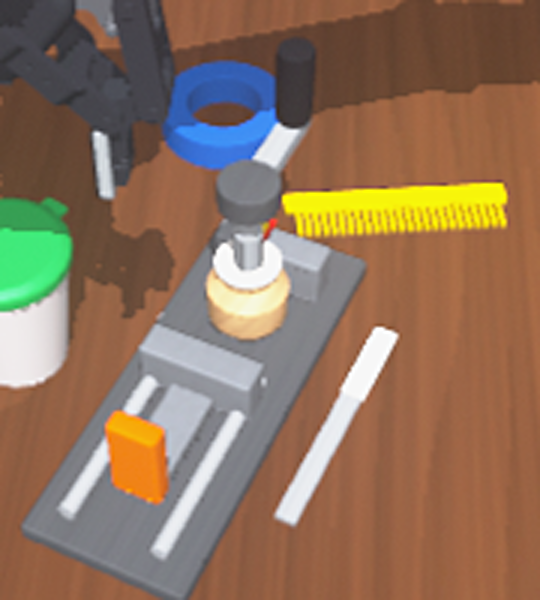

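View pics/wrist_z.png

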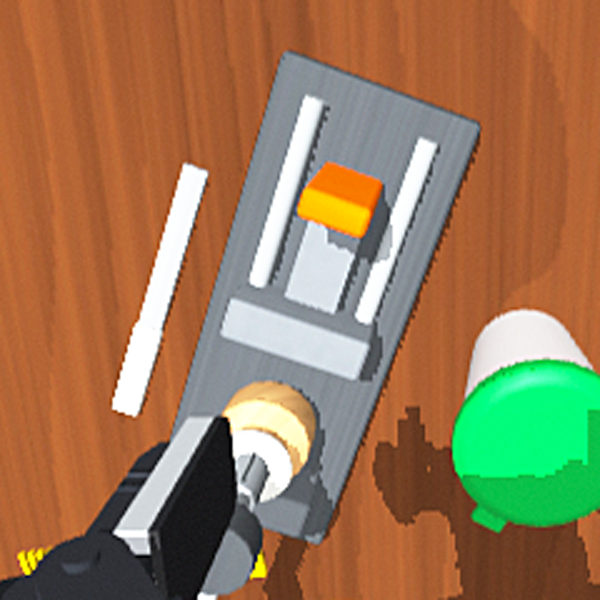

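View pics/scene_z.png

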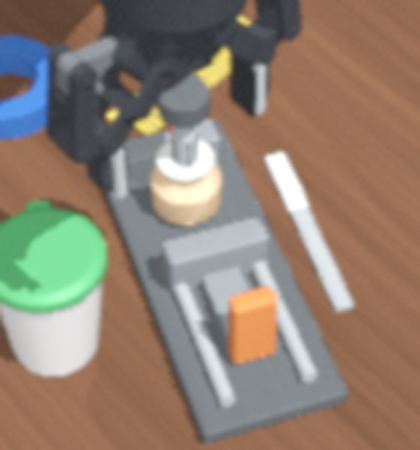

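```bash
python3 - <<'E'
from h import *
C={n:bot.read_camera(n) for n in ["side","wrist","scene"]}
s=lambda x,y:(210+x/3,110+y/3); w=lambda x,y:(100+x/2.5,100+y/2.5); g=lambda x,y:(190+x/3,150+y/3)
S,W,G=C["side"],C["wrist"],C["scene"]
def p(n,X): print(n,np.round(np.array(X)*1000,1).tolist())
for n,a in [("fl",(22,530)),("fr",(185,598)),("br",(365,262))]: p("side plate "+n,onz(S,s(*a),.014))
for n,a in [("fr",(287,52)),("fl",(480,125)),("bl",(320,544))]: p("wrist plate "+n,onz(W,w(*a),.014))
for n,a in [("1",(205,438)),("2",(346,393)),("bR",(225,122))]: p("scene plate "+n,onz(G,g(*a),.014))
for a in [(330,162),(383,180),(370,237-23),(305,210-18),(298,215),(362,237)]: p("wrist tab",onz(W,w(*a),.077))
for a in [(118,411),(166,425),(158,432),(107,422)]: p("side tab top",onz(S,s(*a),.077))
for a in [(230,296),(273,289)]: p("scene tab top",onz(G,g(*a),.077))
p("grip top side",onz(S,s(296,48),.177))
p("hub top side",onz(S,s(249,182),.131))
p("hub top scene",onz(G,g(185,95),.131))
p("boss rim side",onz(S,s(248,268),.062))
p("boss scene",onz(G,g(186,160),.062)); p("boss wrist",onz(W,w(262,455),.062))
p("ring",onz(S,(284,140),.024)); p("cup lid",onz(S,(211,192),.098)); 
for n,a in [("comb",(283,203)),("comb",(507,190)),("comb",(505,230)),("nf",(385,328)),("nf",(285,522))]: p(n,onz(S,s(*a),.004))
E
```

```text
side plate fl [687.8, 37.6, 14.0]
side plate fr [596.2, 69.0, 14.0]
side plate br [508.1, -170.4, 14.0]
wrist plate fr [601.8, 66.8, 14.0]
wrist plate fl [691.6, 33.4, 14.0]
wrist plate bl [602.2, -208.2, 14.0]
scene plate 1 [692.3, 37.9, 14.0]
scene plate 2 [601.1, 70.0, 14.0]
scene plate bR [507.5, -165.4, 14.0]
wrist tab [629.0, 27.3, 77.0]
wrist tab [650.0, 20.0, 77.0]
wrist tab [644.3, 5.8, 77.0]
wrist tab [618.2, 15.0, 77.0]
wrist tab [614.8, 5.4, 77.0]
wrist tab [640.7, -4.0, 77.0]
side tab top [636.8, -0.8, 77.0]
side tab top [611.1, 5.7, 77.0]
side tab top [614.7, 10.3, 77.0]
side tab top [641.4, 6.5, 77.0]
scene tab top [639.0, -1.5, 77.0]
scene tab top [614.6, 11.6, 77.0]
grip top side [558.3, -176.2, 177.0]
hub top side [578.8, -118.4, 131.0]
hub top scene [582.6, -115.3, 131.0]
boss rim side [578.7, -117.2, 62.0]
boss scene [580.1, -119.7, 62.0]
boss wrist [586.8, -117.6, 62.0]
ring [612.4, -315.9, 24.0]
cup lid [712.7, -90.4, 98.0]
comb [563.3, -227.8, 4.0]
comb [413.2, -252.6, 4.0]
comb [416.5, -215.3, 4.0]
nf [494.3, -126.0, 4.0]
nf [547.6, 14.5, 4.0]
```

drive_tool(
  slide=[
    [-5, 1, 0],
    [-10, 1, 0],
    [-15, 2, 0],
    [-20, 3, 0],
    [-25, 3, 0],
    [-30, 4, 0],
    [-35, 5, 0],
    [-40, 5, 0],
    [-46, 5, 0],
    [-46, 5, 0],
  ],
  turn=[
    [0, 0, 0.135],
    [0, 0, 0.27],
    [0, 0, 0.405],
    [0, 0, 0.54],
    [0, 0, 0.675],
    [0, 0, 0.81],
    [0, 0, 0.945],
    [0, 0, 1.08],
    [0, 0, 1.219],
    [0, 0, 1.219],
  ],
  gripper=[0.5, 0.5, 0.5, 0.5, 0.5, 0.5, 0.5, 0.5, 0.5, 0.5],
  squeeze=40,
)

```text
t: 1.45
eef_pos: [0.6284, 0.0048, 0.2313]
tool_rot: [0.579, -0.405, 0.58, 0.405]
contact_force: [-0.6, 0.7, 0.3]
gripper_width: 0.498
```

```bash
python3 - <<'E'
from h import *
for n in ["side","wrist"]:
    c=bot.read_camera(n); cv2.imwrite(f"pics/{n}1.png",c["color"][:,:,::-1])
    print(n,[proj(c,p).round(0).tolist() for p in ([.628,.005,.077],[.581,-.1175,.062],[.560,-.174,.177])])
o=bot.get_obs();print(o["t"],o["eef_pos"],o["contact_force"],o["gripper_width"],o["q"])
E
```

```text
side [[254.0, 251.0], [291.0, 199.0], [308.0, 127.0]]
wrist [[279.0, 190.0], [157.0, 185.0], [9.0, 225.0]]
1.55 [0.62914044 0.00483147 0.23136273] [0.12719486 0.48175514 0.19664187] 0.5012129959861363 [ 0.07224047  0.41419654 -0.23928963  1.65791975  0.10831989  1.08216003
  1.01662949]
```

View pics/wrist1.png

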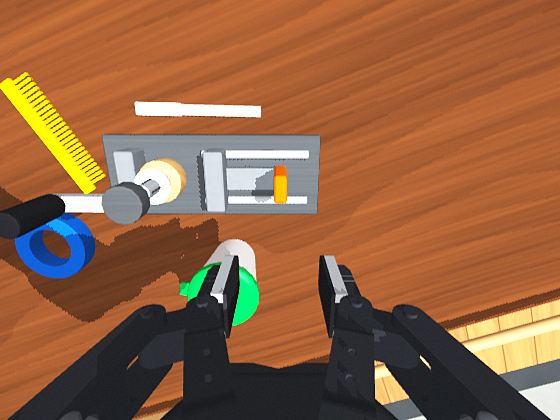

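View pics/side1.png

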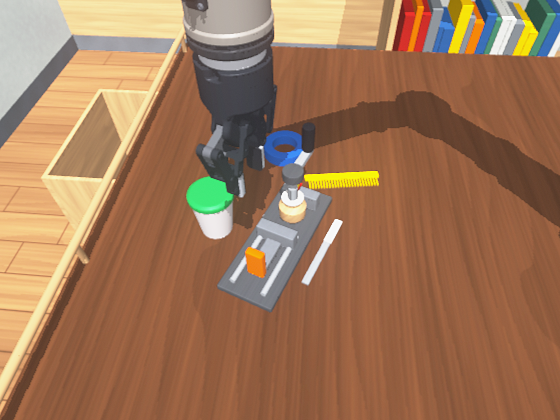

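drive_tool(
  slide=[
    [0, 1, -30],
    [0, 1, -65],
    [0, 1, -100],
    [0, 1, -135],
    [0, 1, -165],
    [0, 1, -188],
    [0, 1, -198],
    [0, 1, -198],
  ],
  turn=[
    [0, 0, 0],
    [0, 0, 0],
    [0, 0, 0],
    [0, 0, 0],
    [0, 0, 0],
    [0, 0, 0],
    [0, 0, 0],
    [0, 0, 0],
  ],
  gripper=[0.5, 0.5, 0.5, 0.5, 0.5, 0.5, 0.5, 0.5],
)

```text
t: 2.35
eef_pos: [0.6285, 0.0058, 0.0321]
tool_rot: [0.58, -0.403, 0.582, 0.404]
contact_force: [-0.2, -0.8, 1.3]
gripper_width: 0.505
```

drive_tool(
  slide=[
    [0, 0, 0],
    [0, 0, 0],
    [0, 0, 0],
    [0, 0, 0],
    [0, 0, 0],
    [0, 0, 0],
  ],
  turn=[
    [0, 0, 0],
    [0, 0, 0],
    [0, 0, 0],
    [0, 0, 0],
    [0, 0, 0],
    [0, 0, 0],
  ],
  gripper=[0.1, 0.1, 0.1, 0.1, 0.1, 0.1],
)

```text
t: 2.95
eef_pos: [0.6296, 0.006, 0.0335]
tool_rot: [0.581, -0.403, 0.581, 0.403]
contact_force: [-0.7, 0.4, 6.6]
gripper_width: 0.158
```

```bash
python3 - <<'E'
from h import *
for n in ["side"]:
    c=bot.read_camera(n); cv2.imwrite(f"pics/{n}2.png",c["color"][:,:,::-1])
o=bot.get_obs();print(o["t"],o["eef_pos"],o["contact_force"],o["gripper_width"],o["q"])
E
```

```text
3.0 [0.62958274 0.00596101 0.03348566] [-1.61725637  0.45943686  6.50865486] 0.15907306423281467 [ 0.0403635   0.64625203 -0.20320292  1.79405713  0.18576008  0.7195245
  0.95024322]
```

View pics/side2.png

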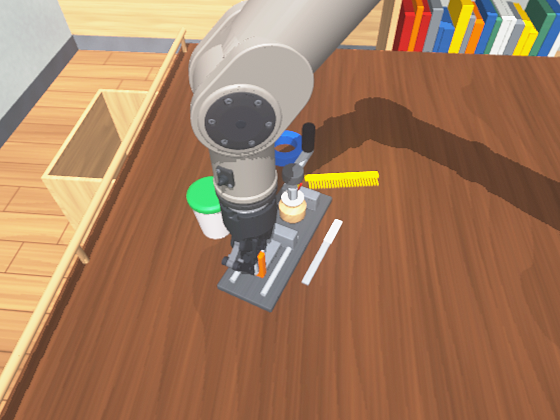

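drive_tool(
  slide=[
    [-0.9, -2.3, 0],
    [-1.7, -4.7, 0],
    [-2.6, -7, 0],
    [-3.4, -9.4, 0],
    [-4.3, -11.7, 0],
    [-5.2, -14.1, 0],
    [-6.0, -16.4, 0],
    [-6.5, -17.8, 0],
    [-6.5, -17.8, 0],
  ],
  turn=[
    [0, 0, 0],
    [0, 0, 0],
    [0, 0, 0],
    [0, 0, 0],
    [0, 0, 0],
    [0, 0, 0],
    [0, 0, 0],
    [0, 0, 0],
    [0, 0, 0],
  ],
  gripper=[0.1, 0.1, 0.1, 0.1, 0.1, 0.1, 0.1, 0.1, 0.1],
)

```text
t: 3.9
eef_pos: [0.6227, -0.0124, 0.0335]
tool_rot: [0.581, -0.403, 0.581, 0.403]
contact_force: [-0.2, 3.3, 0.9]
gripper_width: 0.158
```

drive_tool(
  slide=[
    [-0.3, -0.9, 0],
    [-0.7, -1.9, 0],
    [-1, -2.8, 0],
  ],
  turn=[
    [0, 0, 0],
    [0, 0, 0],
    [0, 0, 0],
  ],
  gripper=[0.1, 0.1, 0.1],
)

```text
t: 4.2
eef_pos: [0.6217, -0.0151, 0.0335]
tool_rot: [0.581, -0.403, 0.581, 0.403]
contact_force: [1.0, 3.5, -0.4]
gripper_width: 0.158
```

drive_tool(
  slide=[
    [-0.3, -0.9, 0],
    [-0.7, -1.9, 0],
    [-0.7, -1.9, 0],
  ],
  turn=[
    [0, 0, 0],
    [0, 0, 0],
    [0, 0, 0],
  ],
  gripper=[0.1, 0.1, 0.1],
)

```text
t: 4.5
eef_pos: [0.6209, -0.0173, 0.0335]
tool_rot: [0.581, -0.403, 0.581, 0.403]
contact_force: [0.4, 3.3, -0.3]
gripper_width: 0.157
```

drive_tool(
  slide=[
    [-0.3, -0.9, 0],
    [-0.7, -1.9, 0],
    [-1.0, -2.8, 0],
  ],
  turn=[
    [0, 0, 0],
    [0, 0, 0],
    [0, 0, 0],
  ],
  gripper=[0.1, 0.1, 0.1],
)

```text
t: 4.8
eef_pos: [0.6202, -0.0193, 0.0336]
tool_rot: [0.581, -0.403, 0.581, 0.403]
contact_force: [1.7, 6.9, -2.8]
gripper_width: 0.16
```

drive_tool(
  slide=[
    [-0.4, -1.2, 0],
    [-0.8, -2.2, 0],
    [-0.8, -2.2, 0],
  ],
  turn=[
    [0, 0, 0],
    [0, 0, 0],
    [0, 0, 0],
  ],
  gripper=[0.1, 0.1, 0.1],
)

```text
t: 5.1
eef_pos: [0.6202, -0.0193, 0.0336]
tool_rot: [0.582, -0.403, 0.58, 0.404]
contact_force: [5.2, 9.1, -4.1]
gripper_width: 0.16
```

```bash
python3 - <<'E'
from h import *
o=bot.get_obs();print(o["t"],o["eef_pos"],o["contact_force"],o["gripper_width"],o["q"])
E
```

```text
5.1 [ 0.62017414 -0.01932     0.03356544] [ 5.15607113  9.10032405 -4.11506718] 0.15977300908334977 [ 0.08496293  0.63462049 -0.20660414  1.81808298  0.18464884  0.70538838
  0.99131165]
```

drive_tool(
  slide=[
    [0, 0, 0],
    [0, 0, 0],
    [0, 0, 0],
    [0, 0, 0],
    [0, 0, 25],
    [0, 0, 65],
    [0, 0, 105],
    [0, 0, 150],
    [0, 0, 190],
    [0, 0, 210],
  ],
  turn=[
    [0, 0, 0],
    [0, 0, 0],
    [0, 0, 0],
    [0, 0, 0],
    [0, 0, 0],
    [0, 0, 0],
    [0, 0, 0],
    [0, 0, 0],
    [0, 0, 0],
    [0, 0, 0],
  ],
  gripper=[0.5, 0.5, 0.5, 0.5, 0.5, 0.5, 0.5, 0.5, 0.5, 0.5],
)

```text
t: 6.1
eef_pos: [0.6216, -0.0197, 0.248]
tool_rot: [0.583, -0.404, 0.578, 0.403]
contact_force: [0.2, 0.4, -0.7]
gripper_width: 0.499
```

```bash
python3 - <<'E'
from h import *
for n in ["side","wrist","scene"]:
    c=bot.read_camera(n); im=c["color"]; cv2.imwrite(f"pics/{n}3.png",im[:,:,::-1])
    x0,y0,w,h={"side":(210,110,180,200),"wrist":(0,100,360,200),"scene":(190,150,140,150)}[n]
    k={"side":3,"wrist":2.2,"scene":4}[n]
    cv2.imwrite(f"pics/{n}_z3.png",cv2.resize(im[y0:y0+h,x0:x0+w,::-1],None,fx=k,fy=k,interpolation=cv2.INTER_CUBIC))
    print(n,[proj(c,p).round(1).tolist() for p in ([.620,-.0193,.077],[.580,-.118,.062],[.582,-.122,.062],[.559,-.176,.177])])
o=bot.get_obs();print(o["t"],o["eef_pos"],o["contact_force"],o["gripper_width"],o["q"])
E
```

```text
side [[261.6, 238.1], [292.0, 198.9], [291.0, 197.1], [308.2, 126.0]]
wrist [[277.3, 182.4], [182.9, 176.6], [180.5, 179.4], [57.3, 212.2]]
scene [[268.3, 237.9], [252.6, 203.8], [250.6, 203.1], [241.3, 143.0]]
6.25 [ 0.62085664 -0.01973725  0.24520149] [-0.05522727  0.55335335 -0.25370658] 0.4978094326265701 [ 0.11954687  0.38709483 -0.2464724   1.66572851  0.10171119  1.09618792
  1.0584901 ]
```

View pics/wrist_z3.png

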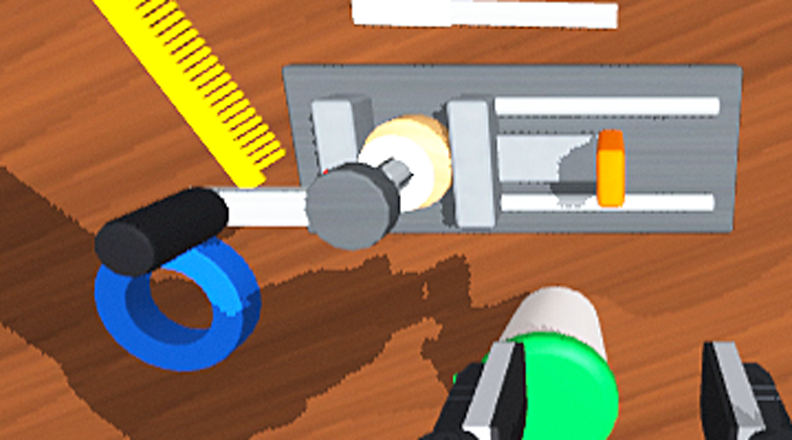

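View pics/side_z3.png

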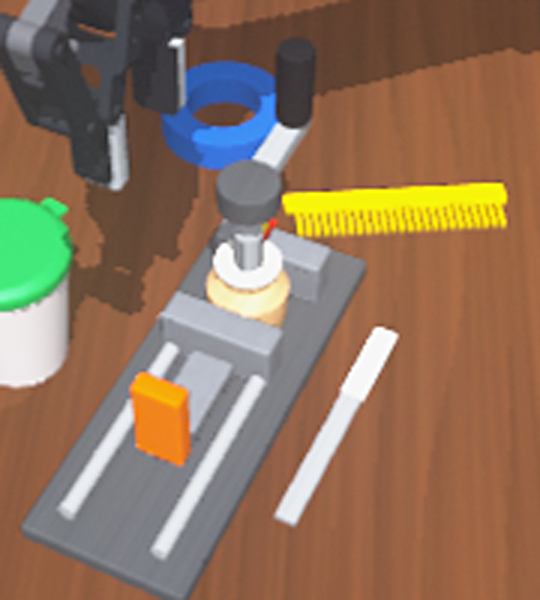

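View pics/scene_z3.png

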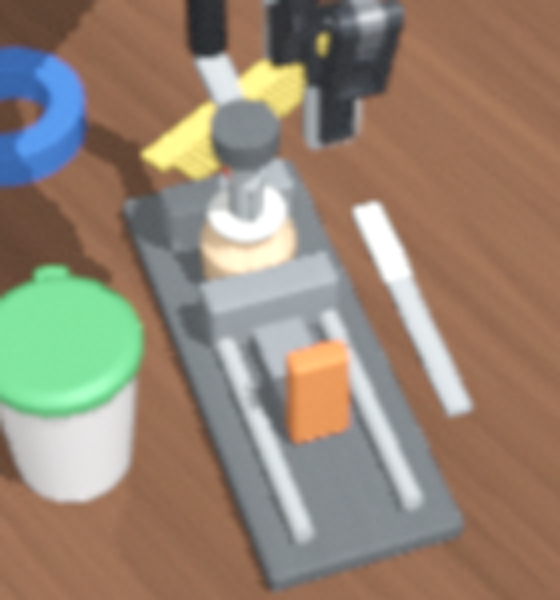

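```bash
python3 - <<'E'
from h import *
C={n:bot.read_camera(n) for n in ["side","wrist","scene"]}
s=lambda x,y:(210+x/3,110+y/3); w=lambda x,y:(x/2.2,100+y/2.2); g=lambda x,y:(190+x/4,150+y/4)
S,W,G=C["side"],C["wrist"],C["scene"]
def p(n,X): print(n,np.round(np.array(X)*1000,1).tolist())
p("grip top",onz(W,w(124,248),.177));p("grip top",onz(S,s(296,48),.177))
print(tri([(W,w(124,248)),(S,s(296,48))]))
p("hub",onz(W,w(349,206),.131));p("hub",onz(S,s(249,184),.131));p("hub",onz(G,g(246,128),.131))
print(tri([(W,w(349,206)),(S,s(249,184)),(G,g(246,128))]))
p("tabtop",onz(S,s(162,385),.077));p("tabtop",onz(W,w(611,180),.077))
p("boss",onz(W,w(400,165),.062))
for a in [(285,66),(742,68),(733,232),(300,232)]: p("plate",onz(W,w(*a),.014))
E
```

```text
grip top [555.4, -171.7, 177.0]
grip top [558.3, -176.2, 177.0]
(array([ 0.5563832 , -0.16362713,  0.1867546 ]), [np.float64(0.0016262863259822978), np.float64(0.0016262863259823728)])
hub [574.5, -116.3, 131.0]
hub [578.7, -116.9, 131.0]
hub [583.4, -114.8, 131.0]
(array([ 0.57770836, -0.12155145,  0.12338279]), [np.float64(0.002591420056214334), np.float64(0.0024922888569645757), np.float64(0.0010706416779643825)])
tabtop [616.2, -19.1, 77.0]
tabtop [613.7, -18.2, 77.0]
boss [573.0, -116.0, 62.0]
plate [505.6, -168.9, 14.0]
plate [594.2, 66.0, 14.0]
plate [683.6, 33.5, 14.0]
plate [593.3, -208.5, 14.0]
```

drive_tool(
  slide=[
    [-12, -30, 0],
    [-25, -62, 0],
    [-37, -94, 0],
    [-50, -125, 0],
    [-60, -150, 0],
    [-62, -155.5, 0],
    [-62, -155.5, 0],
    [-62, -155.5, 0],
  ],
  turn=[
    [0, 0, 0],
    [0, 0, 0],
    [0, 0, 0],
    [0, 0, 0],
    [0, 0, 0],
    [0, 0, 0],
    [0, 0, 0],
    [0, 0, 0],
  ],
  gripper=[0.7, 0.7, 0.7, 0.7, 0.7, 0.7, 0.7, 0.7],
)

```text
t: 7.2
eef_pos: [0.5575, -0.1734, 0.2413]
tool_rot: [0.581, -0.403, 0.58, 0.405]
contact_force: [-0.2, -0.3, -0.1]
gripper_width: 0.699
```

```bash
python3 - <<'E'
from h import *
for n in ["wrist","scene"]:
    c=bot.read_camera(n); im=c["color"]; cv2.imwrite(f"pics/{n}4.png",im[:,:,::-1])
    print(n,[proj(c,p).round(1).tolist() for p in ([.5585,-.1755,.177],)])
    if n=="wrist": np.savez("w4.npz",**{k:np.array(v) for k,v in c.items() if k!="color"})
o=bot.get_obs();print(o["t"],o["eef_pos"],o["tool_rot"],o["contact_force"],o["gripper_width"],o["q"])
E
```

```text
wrist [[276.5, 225.4]]
scene [[241.6, 143.0]]
7.3 [ 0.55772249 -0.17316316  0.24158154] [ 0.58050667 -0.40303082  0.57979942  0.40547602] [ 0.19580757  0.03124189 -0.91959659] 0.7030709685006348 [ 0.3516948   0.32879136 -0.19563436  1.75557701  0.06815871  1.06575797
  1.35032993]
```

View pics/wrist4.png

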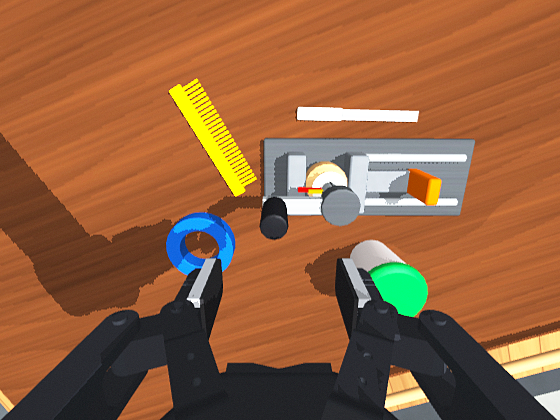

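View pics/scene4.png

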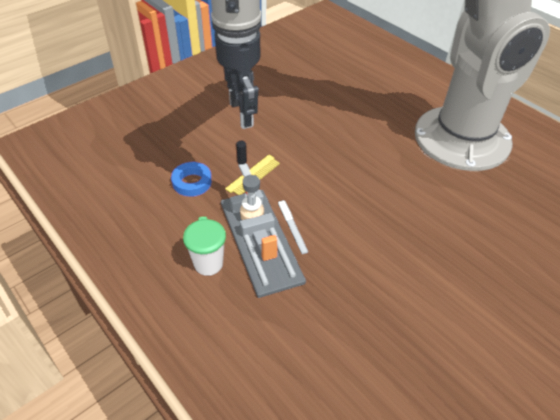

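```bash
python3 - <<'E'
from h import *
c=dict(np.load("w4.npz")); 
im=cv2.imread("pics/wrist4.png"); 
cv2.imwrite("pics/w4z.png",cv2.resize(im[120:260,230:490],None,fx=3,fy=3,interpolation=cv2.INTER_CUBIC))
print(onz(c,(274,231),.177))
# plate edges: dark grey/ brown boundary via top edge fit
pts=[]
for x in range(275,465,5):
    col=im[125:150,x].astype(float); s=col[:,2]-col[:,0]  # R-B
    k=np.argmin(np.diff(s)); pts.append((x,125.5+k))
v=np.polyfit(*np.array(pts).T,1); print(v)
a,b=onz(c,(265,np.polyval(v,265)),.014),onz(c,(470,np.polyval(v,470)),.014); print(a,b,np.arctan2(b[0]-a[0],b[1]-a[1]))
from scipy.spatial.transform import Rotation as R
q=bot.get_obs()["tool_rot"]; print(R.from_quat(np.roll(q,-1)).as_matrix().round(3))
E
```

```text
[ 0.56205554 -0.1788319   0.177     ]
[4.88018383e-03 1.35943375e+02]
[ 0.50723303 -0.17200632  0.014     ] [0.59473694 0.06112571 0.014     ] 0.35906920240818585
[[-0.001 -0.938  0.346]
 [ 0.003  0.346  0.938]
 [-1.     0.002  0.003]]
```

View pics/w4z.png

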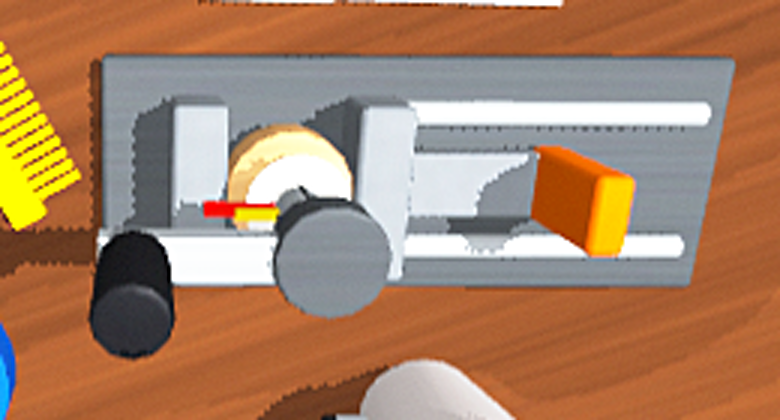

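drive_tool(
  slide=[
    [0.8, -3.8, -20],
    [0.8, -3.8, -50],
    [0.8, -3.8, -80],
    [0.8, -3.8, -97],
    [0.8, -3.8, -102],
    [0.8, -3.8, -102],
  ],
  turn=[
    [0, 0, 0],
    [0, 0, 0],
    [0, 0, 0],
    [0, 0, 0],
    [0, 0, 0],
    [0, 0, 0],
  ],
  gripper=[0.7, 0.7, 0.7, 0.7, 0.7, 0.7],
  squeeze=40,
)

```text
t: 7.9
eef_pos: [0.5587, -0.1758, 0.1392]
tool_rot: [0.58, -0.403, 0.58, 0.406]
contact_force: [0.3, -0.4, 0.7]
gripper_width: 0.699
```

drive_tool(
  slide=[
    [0, 0, 0],
    [0, 0, 0],
    [0, 0, 0],
    [0, 0, 0],
    [0, 0, 0],
    [0, 0, 0],
  ],
  turn=[
    [0, 0, 0],
    [0, 0, 0],
    [0, 0, 0],
    [0, 0, 0],
    [0, 0, 0],
    [0, 0, 0],
  ],
  gripper=[0.2, 0.2, 0.2, 0.2, 0.2, 0.2],
)

```text
t: 8.5
eef_pos: [0.559, -0.1771, 0.1401]
tool_rot: [0.58, -0.403, 0.58, 0.405]
contact_force: [-0.8, -3.6, 6.2]
gripper_width: 0.244
```

```bash
python3 - <<'E'
from h import *
c=bot.read_camera("side"); cv2.imwrite(f"pics/side5.png",c["color"][:,:,::-1])
o=bot.get_obs();print(o["t"],o["eef_pos"],o["contact_force"],o["torque"],o["gripper_width"],o["q"])
E
```

```text
8.55 [ 0.55903909 -0.1771375   0.14009121] [-1.49952622 -4.21201464  5.77788887] [-0.95320926  0.39072264  0.04998385] 0.24427477006385556 [ 0.34608269  0.44254027 -0.18570278  1.8450708   0.10094645  0.86437567
  1.32983757]
```

View pics/side5.png

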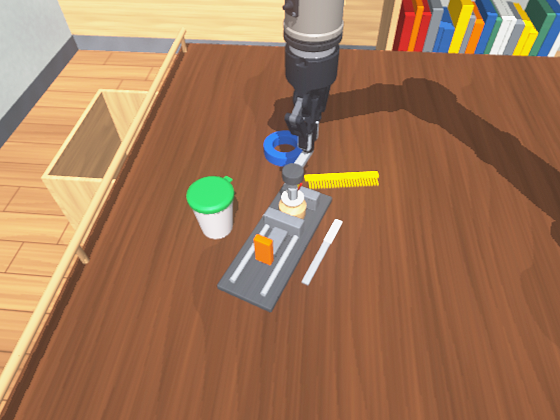

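```bash
cat > plan.py <<'E'
from h import *
import sys,json
ang=.355; P0=np.array([.5590,-.1771]); O=P0+.06*np.array([np.sin(ang),np.cos(ang)]); ph0=np.arctan2(*(P0-O)[::-1])
Z0=.140
def pos(th): return np.array([O[0]+.06*np.cos(ph0-th),O[1]+.06*np.sin(ph0-th),Z0-.004*th/2/np.pi])
def state(near):
    o=bot.get_obs(); p=o["eef_pos"]; d=p[:2]-O
    th=ph0-np.arctan2(d[1],d[0]); th+=2*np.pi*np.round((near-th)/2/np.pi)
    t=np.array([np.sin(ph0-th),-np.cos(ph0-th)]); F=o["contact_force"]; r=d/np.linalg.norm(d)
    fl=-F[:2]@t*.03
    print(f"t={o['t']:.2f} crank={th:.3f} r={np.linalg.norm(d)*1e3:.1f} z={p[2]*1e3:.1f} Ft={F[:2]@t:.1f} Fr={F[:2]@r:.1f} Fz={F[2]:.1f} flex~{fl:.3f} tap~{th-fl:.3f} grip={o['gripper_width']:.3f} pos={(p*1e3).round(1)}")
    return p,th
if __name__=="__main__":
    near=float(sys.argv[1]); p,th=state(near)
    if len(sys.argv)>2:
        L=np.array(eval(sys.argv[2])); print(json.dumps([[round(float(v),1) for v in (pos(x)-p)*1e3] for x in L])); print(L.round(2))
E
python3 plan.py 0 "np.arange(1,7)*.1"
```

```text
t=8.55 crank=-0.001 r=60.0 z=140.1 Ft=-0.1 Fr=4.5 Fz=5.8 flex~0.002 tap~-0.002 grip=0.244 pos=[ 559.  -177.1  140.1]
[[-5.6, 2.4, -0.2], [-10.8, 5.3, -0.2], [-15.7, 8.7, -0.3], [-20.3, 12.6, -0.3], [-24.5, 16.9, -0.4], [-28.2, 21.6, -0.5]]
[0.1 0.2 0.3 0.4 0.5 0.6]
```

drive_tool(
  slide=[
    [-5.6, 2.4, -0.2],
    [-10.8, 5.3, -0.2],
    [-15.7, 8.7, -0.3],
    [-20.3, 12.6, -0.3],
    [-24.5, 16.9, -0.4],
    [-28.2, 21.6, -0.5],
  ],
  turn=[
    [0, 0, 0],
    [0, 0, 0],
    [0, 0, 0],
    [0, 0, 0],
    [0, 0, 0],
    [0, 0, 0],
  ],
  gripper=[0.2, 0.2, 0.2, 0.2, 0.2, 0.2],
)

```text
t: 9.15
eef_pos: [0.5304, -0.1553, 0.1397]
tool_rot: [0.58, -0.404, 0.58, 0.405]
contact_force: [1.1, -4.1, 2.3]
gripper_width: 0.243
```

```bash
python3 plan.py .6 "th+np.arange(1,11)*.1"
```

```text
t=9.15 crank=0.607 r=60.3 z=139.7 Ft=-4.0 Fr=1.5 Fz=2.3 flex~0.121 tap~0.486 grip=0.243 pos=[ 530.4 -155.3  139.7]
[[-3.0, 5.2, -0.2], [-5.6, 10.6, -0.3], [-7.7, 16.2, -0.3], [-9.3, 22.0, -0.4], [-10.2, 28.0, -0.4], [-10.6, 33.9, -0.5], [-10.3, 39.9, -0.6], [-9.5, 45.9, -0.6], [-8.0, 51.7, -0.7], [-6.0, 57.3, -0.8]]
[0.71 0.81 0.91 1.01 1.11 1.21 1.31 1.41 1.51 1.61]
```

drive_tool(
  slide=[
    [-3.0, 5.2, -0.2],
    [-5.6, 10.6, -0.3],
    [-7.7, 16.2, -0.3],
    [-9.3, 22.0, -0.4],
    [-10.2, 28.0, -0.4],
    [-10.6, 33.9, -0.5],
    [-10.3, 39.9, -0.6],
    [-9.5, 45.9, -0.6],
    [-8.0, 51.7, -0.7],
    [-6.0, 57.3, -0.8],
  ],
  turn=[
    [0, 0, 0],
    [0, 0, 0],
    [0, 0, 0],
    [0, 0, 0],
    [0, 0, 0],
    [0, 0, 0],
    [0, 0, 0],
    [0, 0, 0],
    [0, 0, 0],
    [0, 0, 0],
  ],
  gripper=[0.2, 0.2, 0.2, 0.2, 0.2, 0.2, 0.2, 0.2, 0.2, 0.2],
)

```text
t: 10.15
eef_pos: [0.5243, -0.0974, 0.1388]
tool_rot: [0.58, -0.403, 0.58, 0.405]
contact_force: [-1.6, -4.5, 3.6]
gripper_width: 0.243
```

```bash
python3 plan.py 1.6 "th+np.arange(1,11)*.12"
```

```text
t=10.15 crank=1.615 r=60.3 z=138.8 Ft=-4.8 Fr=-0.3 Fz=3.6 flex~0.143 tap~1.472 grip=0.243 pos=[524.3 -97.4 138.8]
[[3.5, 6.3, 0.1], [7.4, 12.3, -0.0], [12.1, 17.9, -0.1], [17.3, 22.8, -0.2], [23.1, 27.0, -0.2], [29.4, 30.6, -0.3], [36.0, 33.3, -0.4], [43.0, 35.2, -0.5], [50.1, 36.3, -0.5], [57.3, 36.6, -0.6]]
[1.73 1.85 1.97 2.09 2.21 2.33 2.45 2.57 2.69 2.81]
```

drive_tool(
  slide=[
    [3.5, 6.3, 0],
    [7.4, 12.3, 0],
    [12.1, 17.9, -0.1],
    [17.3, 22.8, -0.2],
    [23.1, 27.0, -0.2],
    [29.4, 30.6, -0.3],
    [36.0, 33.3, -0.4],
    [43.0, 35.2, -0.5],
    [50.1, 36.3, -0.5],
    [57.3, 36.6, -0.6],
  ],
  turn=[
    [0, 0, 0],
    [0, 0, 0],
    [0, 0, 0],
    [0, 0, 0],
    [0, 0, 0],
    [0, 0, 0],
    [0, 0, 0],
    [0, 0, 0],
    [0, 0, 0],
    [0, 0, 0],
  ],
  gripper=[0.2, 0.2, 0.2, 0.2, 0.2, 0.2, 0.2, 0.2, 0.2, 0.2],
)

```text
t: 11.15
eef_pos: [0.5817, -0.0605, 0.1379]
tool_rot: [0.58, -0.403, 0.58, 0.406]
contact_force: [-3.7, -3.0, 1.9]
gripper_width: 0.243
```

```bash
python3 plan.py 2.8 "[2.95,3.05,3.15,3.25,3.28,3.28]"
```

```text
t=11.15 crank=2.816 r=60.3 z=137.9 Ft=-3.6 Fr=-3.1 Fz=1.9 flex~0.109 tap~2.708 grip=0.243 pos=[581.7 -60.5 137.9]
[[8.0, -1.1, 0.2], [13.8, -2.4, 0.1], [19.5, -4.2, 0.1], [25.0, -6.6, -0.0], [26.6, -7.5, -0.0], [26.6, -7.5, -0.0]]
[2.95 3.05 3.15 3.25 3.28 3.28]
```

drive_tool(
  slide=[
    [8.0, -1.1, 0],
    [13.8, -2.4, 0],
    [19.5, -4.2, -0.1],
    [25.0, -6.6, -0.1],
    [26.6, -7.5, -0.1],
    [26.6, -7.5, -0.1],
  ],
  turn=[
    [0, 0, 0],
    [0, 0, 0],
    [0, 0, 0],
    [0, 0, 0],
    [0, 0, 0],
    [0, 0, 0],
  ],
  gripper=[0.2, 0.2, 0.2, 0.2, 0.2, 0.2],
)

```text
t: 11.75
eef_pos: [0.6084, -0.0678, 0.1377]
tool_rot: [0.58, -0.403, 0.58, 0.406]
contact_force: [-4.2, 0.6, 1.6]
gripper_width: 0.246
```

```bash
python3 plan.py 3.2 "3.2-np.arange(1,11)*.1"; python3 - <<'E'
from h import *
for n in ["side","scene"]:
    c=bot.read_camera(n); im=c["color"]
    x0,y0,w,h={"side":(230,150,130,90),"scene":(210,160,100,80)}[n]
    cv2.imwrite(f"pics/{n}6.png",cv2.resize(im[y0:y0+h,x0:x0+w,::-1],None,fx=6,fy=6,interpolation=cv2.INTER_CUBIC))
E
```

```text
t=11.75 crank=3.281 r=60.3 z=137.7 Ft=-4.0 Fr=-1.5 Fz=1.6 flex~0.119 tap~3.161 grip=0.246 pos=[608.4 -67.8 137.7]
[[-10.1, 4.0, 0.3], [-15.9, 5.6, 0.4], [-21.8, 6.5, 0.5], [-27.8, 6.9, 0.5], [-33.8, 6.7, 0.6], [-39.7, 5.9, 0.6], [-45.6, 4.5, 0.7], [-51.2, 2.5, 0.8], [-56.6, -0.0, 0.8], [-61.8, -3.1, 0.9]]
[3.1 3.  2.9 2.8 2.7 2.6 2.5 2.4 2.3 2.2]
```

View pics/side6.png

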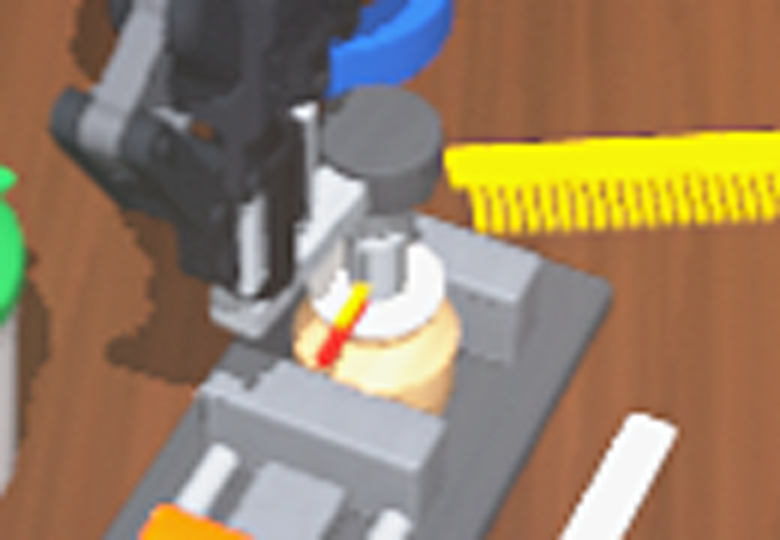

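View pics/scene6.png

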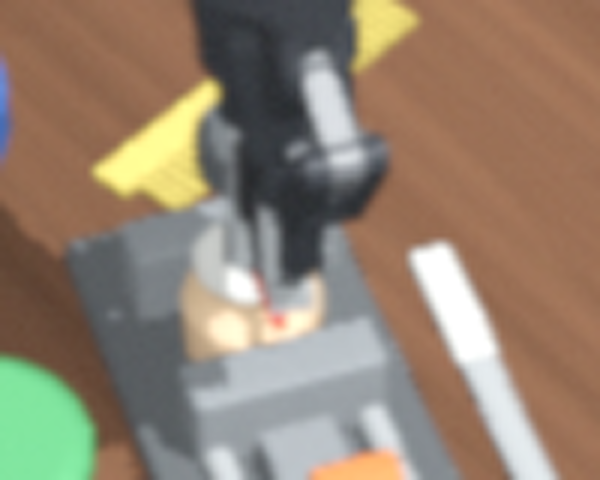

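drive_tool(
  slide=[
    [-7, 2.8, 0.1],
    [-15.9, 5.6, 0.2],
    [-21.8, 6.5, 0.3],
    [-27.8, 6.9, 0.3],
    [-33.8, 6.7, 0.4],
    [-39.7, 5.9, 0.4],
    [-45.6, 4.5, 0.5],
    [-51.2, 2.5, 0.6],
    [-56.6, 0, 0.6],
    [-61.8, -3.1, 0.7],
  ],
  turn=[
    [0, 0, 0],
    [0, 0, 0],
    [0, 0, 0],
    [0, 0, 0],
    [0, 0, 0],
    [0, 0, 0],
    [0, 0, 0],
    [0, 0, 0],
    [0, 0, 0],
    [0, 0, 0],
  ],
  gripper=[0.2, 0.2, 0.2, 0.2, 0.2, 0.2, 0.2, 0.2, 0.2, 0.2],
)

```text
t: 12.85
eef_pos: [0.5468, -0.0704, 0.1386]
tool_rot: [0.58, -0.403, 0.579, 0.406]
contact_force: [5.7, -2.0, -7.1]
gripper_width: 0.244
```

```bash
python3 plan.py 2.2 "[2.1,2,1.9,1.8,1.7,1.6,1.52,1.47,1.46,1.46]"
```

```text
t=12.85 crank=2.206 r=60.3 z=138.6 Ft=3.7 Fr=-4.8 Fz=-7.1 flex~-0.111 tap~2.317 grip=0.244 pos=[546.8 -70.4 138.6]
[[-5.0, -4.0, 0.1], [-9.4, -8.0, 0.1], [-13.4, -12.5, 0.2], [-17.0, -17.3, 0.3], [-20.0, -22.5, 0.3], [-22.6, -27.9, 0.4], [-24.2, -32.4, 0.4], [-25.0, -35.3, 0.5], [-25.2, -35.9, 0.5], [-25.2, -35.9, 0.5]]
[2.1  2.   1.9  1.8  1.7  1.6  1.52 1.47 1.46 1.46]
```

drive_tool(
  slide=[
    [-5.0, -4.0, 0],
    [-9.4, -8.0, 0],
    [-13.4, -12.5, 0],
    [-17.0, -17.3, 0],
    [-20.0, -22.5, 0.1],
    [-22.6, -27.9, 0.1],
    [-24.2, -32.4, 0.1],
    [-25.0, -35.3, 0.2],
    [-25.2, -35.9, 0.2],
    [-25.2, -35.9, 0.2],
  ],
  turn=[
    [0, 0, 0],
    [0, 0, 0],
    [0, 0, 0],
    [0, 0, 0],
    [0, 0, 0],
    [0, 0, 0],
    [0, 0, 0],
    [0, 0, 0],
    [0, 0, 0],
    [0, 0, 0],
  ],
  gripper=[0.2, 0.2, 0.2, 0.2, 0.2, 0.2, 0.2, 0.2, 0.2, 0.2],
)

```text
t: 13.85
eef_pos: [0.5215, -0.106, 0.139]
tool_rot: [0.58, -0.403, 0.579, 0.406]
contact_force: [1.7, 2.9, 0.5]
gripper_width: 0.241
```

```bash
python3 plan.py 1.46 "1.46+np.arange(1,11)*.12"; python3 - <<'E'
from h import *
for n in ["side","scene"]:
    c=bot.read_camera(n); im=c["color"]
    x0,y0,w,h={"side":(230,150,130,90),"scene":(210,160,100,80)}[n]
    cv2.imwrite(f"pics/{n}7.png",cv2.resize(im[y0:y0+h,x0:x0+w,::-1],None,fx=6,fy=6,interpolation=cv2.INTER_CUBIC))
E
```

```text
t=13.85 crank=1.466 r=60.2 z=139.0 Ft=3.2 Fr=-0.9 Fz=0.5 flex~-0.097 tap~1.563 grip=0.241 pos=[ 521.5 -106.   139. ]
[[2.2, 6.5, 0.0], [5.2, 13.0, -0.1], [8.9, 19.2, -0.1], [13.4, 24.9, -0.2], [18.4, 30.0, -0.3], [24.1, 34.4, -0.4], [30.3, 38.1, -0.4], [36.8, 41.1, -0.5], [43.7, 43.3, -0.6], [50.7, 44.6, -0.7]]
[1.58 1.7  1.82 1.94 2.06 2.18 2.3  2.42 2.54 2.66]
```

View pics/side7.png

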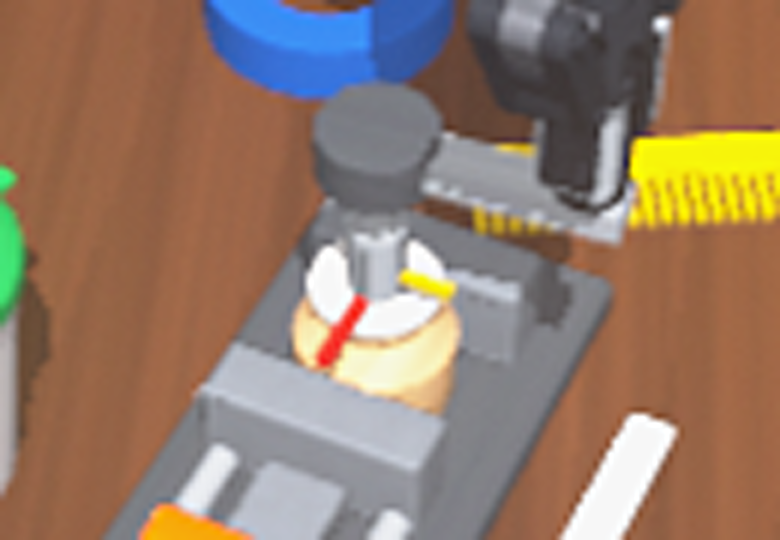

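Red pointer sits along vise +y (half turn), and the yellow finger a quarter back. Now half a turn forward, to tap 4.71 (crank about 4.82).

drive_tool(
  slide=[
    [2.2, 6.5, 0],
    [5.2, 13.0, -0.1],
    [8.9, 19.2, -0.1],
    [13.4, 24.9, -0.2],
    [18.4, 30.0, -0.3],
    [24.1, 34.4, -0.4],
    [30.3, 38.1, -0.4],
    [36.8, 41.1, -0.5],
    [43.7, 43.3, -0.6],
    [50.7, 44.6, -0.7],
  ],
  turn=[
    [0, 0, 0],
    [0, 0, 0],
    [0, 0, 0],
    [0, 0, 0],
    [0, 0, 0],
    [0, 0, 0],
    [0, 0, 0],
    [0, 0, 0],
    [0, 0, 0],
    [0, 0, 0],
  ],
  gripper=[0.2, 0.2, 0.2, 0.2, 0.2, 0.2, 0.2, 0.2, 0.2, 0.2],
)

```text
t: 14.95
eef_pos: [0.5726, -0.0611, 0.1381]
tool_rot: [0.58, -0.403, 0.579, 0.406]
contact_force: [-2.5, -3.4, 3.3]
gripper_width: 0.243
```

```bash
python3 plan.py 2.66 "2.66+np.arange(1,11)*.12"
```

```text
t=14.95 crank=2.665 r=60.2 z=138.1 Ft=-2.9 Fr=-3.1 Fz=3.3 flex~0.087 tap~2.578 grip=0.243 pos=[572.6 -61.1 138.1]
[[6.9, 0.2, 0.2], [14.1, -0.1, 0.1], [21.2, -1.4, 0.0], [28.1, -3.5, -0.1], [34.6, -6.4, -0.1], [40.8, -10.0, -0.2], [46.6, -14.4, -0.3], [51.7, -19.4, -0.4], [56.2, -25.0, -0.4], [60.0, -31.1, -0.5]]
[2.78 2.9  3.02 3.14 3.26 3.38 3.5  3.62 3.74 3.86]
```

drive_tool(
  slide=[
    [6.9, 0.2, 0],
    [14.1, -0.1, 0],
    [21.2, -1.4, -0.1],
    [28.1, -3.5, -0.2],
    [34.6, -6.4, -0.2],
    [40.8, -10.0, -0.3],
    [46.6, -14.4, -0.4],
    [51.7, -19.4, -0.5],
    [56.2, -25.0, -0.5],
    [60.0, -31.1, -0.6],
  ],
  turn=[
    [0, 0, 0],
    [0, 0, 0],
    [0, 0, 0],
    [0, 0, 0],
    [0, 0, 0],
    [0, 0, 0],
    [0, 0, 0],
    [0, 0, 0],
    [0, 0, 0],
    [0, 0, 0],
  ],
  gripper=[0.2, 0.2, 0.2, 0.2, 0.2, 0.2, 0.2, 0.2, 0.2, 0.2],
)

```text
t: 15.95
eef_pos: [0.6331, -0.0919, 0.1374]
tool_rot: [0.58, -0.403, 0.579, 0.407]
contact_force: [-3.6, 2.6, 1.1]
gripper_width: 0.246
```

```bash
python3 plan.py 3.86 "[3.98,4.1,4.22,4.34,4.46,4.58,4.69,4.77,4.82,4.82]"
```

```text
t=15.95 crank=3.859 r=60.6 z=137.4 Ft=-4.1 Fr=-1.9 Fz=1.1 flex~0.122 tap~3.737 grip=0.246 pos=[633.1 -91.9 137.4]
[[2.6, -6.9, 0.1], [4.8, -13.7, -0.0], [6.2, -20.8, -0.1], [6.8, -27.9, -0.2], [6.5, -35.1, -0.2], [5.3, -42.2, -0.3], [3.5, -48.6, -0.4], [1.8, -53.0, -0.4], [0.5, -55.8, -0.5], [0.5, -55.8, -0.5]]
[3.98 4.1  4.22 4.34 4.46 4.58 4.69 4.77 4.82 4.82]
```

drive_tool(
  slide=[
    [2.6, -6.9, 0],
    [4.8, -13.7, -0.1],
    [6.2, -20.8, -0.2],
    [6.8, -27.9, -0.3],
    [6.5, -35.1, -0.3],
    [5.3, -42.2, -0.4],
    [3.5, -48.6, -0.5],
    [1.8, -53.0, -0.5],
    [0.5, -55.8, -0.6],
    [0.5, -55.8, -0.6],
  ],
  turn=[
    [0, 0, 0],
    [0, 0, 0],
    [0, 0, 0],
    [0, 0, 0],
    [0, 0, 0],
    [0, 0, 0],
    [0, 0, 0],
    [0, 0, 0],
    [0, 0, 0],
    [0, 0, 0],
  ],
  gripper=[0.2, 0.2, 0.2, 0.2, 0.2, 0.2, 0.2, 0.2, 0.2, 0.2],
)

```text
t: 16.95
eef_pos: [0.6337, -0.1484, 0.1371]
tool_rot: [0.581, -0.403, 0.579, 0.406]
contact_force: [1.5, 3.4, -0.1]
gripper_width: 0.246
```

```bash
python3 plan.py 4.82 "4.74-np.arange(1,11)*.1"; python3 - <<'E'
from h import *
for n in ["side","scene"]:
    c=bot.read_camera(n); im=c["color"]
    x0,y0,w,h={"side":(230,150,130,90),"scene":(210,160,100,80)}[n]
    cv2.imwrite(f"pics/{n}8.png",cv2.resize(im[y0:y0+h,x0:x0+w,::-1],None,fx=6,fy=6,interpolation=cv2.INTER_CUBIC))
E
```

```text
t=16.95 crank=4.831 r=60.5 z=137.1 Ft=-3.7 Fr=-0.2 Fz=-0.1 flex~0.112 tap~4.718 grip=0.246 pos=[ 633.7 -148.4  137.1]
[[3.7, 10.9, -0.0], [5.1, 16.7, 0.1], [5.9, 22.6, 0.1], [6.1, 28.6, 0.2], [5.7, 34.6, 0.2], [4.7, 40.5, 0.3], [3.1, 46.3, 0.4], [1.0, 51.9, 0.4], [-1.7, 57.3, 0.5], [-5.0, 62.3, 0.6]]
[4.64 4.54 4.44 4.34 4.24 4.14 4.04 3.94 3.84 3.74]
```

View pics/side8.png

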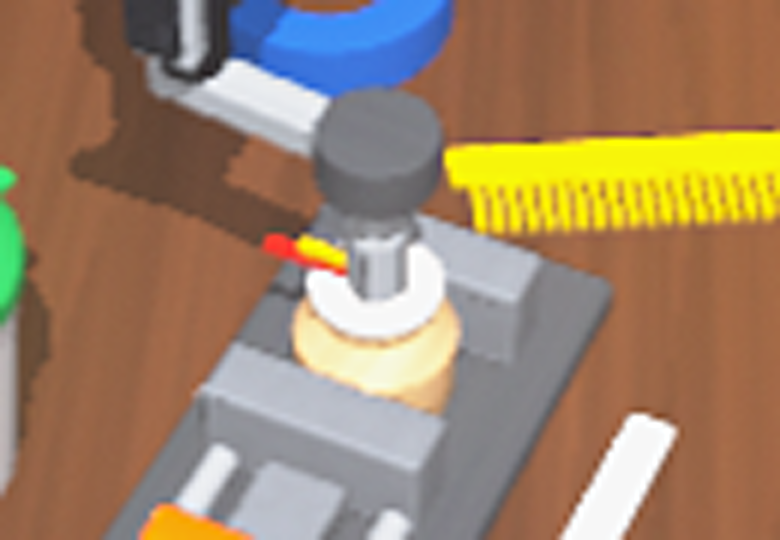

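View pics/scene8.png

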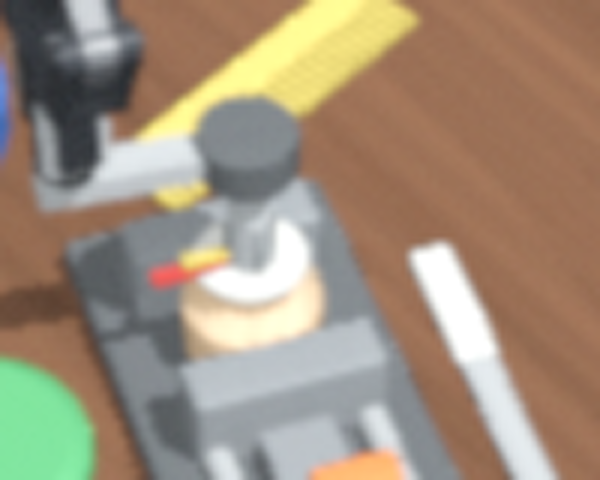

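drive_tool(
  slide=[
    [2.5, 7, 0],
    [4.9, 16, 0.1],
    [5.9, 22.6, 0.1],
    [6.1, 28.6, 0.2],
    [5.7, 34.6, 0.2],
    [4.7, 40.5, 0.3],
    [3.1, 46.3, 0.4],
    [1.0, 51.9, 0.4],
    [-1.7, 57.3, 0.5],
    [-5.0, 62.3, 0.6],
  ],
  turn=[
    [0, 0, 0],
    [0, 0, 0],
    [0, 0, 0],
    [0, 0, 0],
    [0, 0, 0],
    [0, 0, 0],
    [0, 0, 0],
    [0, 0, 0],
    [0, 0, 0],
    [0, 0, 0],
  ],
  gripper=[0.2, 0.2, 0.2, 0.2, 0.2, 0.2, 0.2, 0.2, 0.2, 0.2],
)

```text
t: 18.05
eef_pos: [0.6285, -0.0853, 0.1375]
tool_rot: [0.58, -0.403, 0.579, 0.406]
contact_force: [-0.9, -5.0, -2.2]
gripper_width: 0.247
```

```bash
python3 plan.py 3.74 "[3.64,3.54,3.44,3.34,3.24,3.14,3.07,3.03,3.03]"
```

```text
t=18.05 crank=3.726 r=60.2 z=137.5 Ft=3.5 Fr=-3.7 Fz=-2.2 flex~-0.105 tap~3.831 grip=0.247 pos=[628.5 -85.3 137.5]
[[-3.4, 3.9, 0.2], [-7.6, 8.2, 0.3], [-12.1, 12.1, 0.3], [-17.1, 15.5, 0.4], [-22.3, 18.4, 0.5], [-27.9, 20.8, 0.5], [-31.8, 22.1, 0.6], [-34.2, 22.7, 0.6], [-34.2, 22.7, 0.6]]
[3.64 3.54 3.44 3.34 3.24 3.14 3.07 3.03 3.03]
```

drive_tool(
  slide=[
    [-3.4, 3.9, 0.1],
    [-7.6, 8.2, 0.1],
    [-12.1, 12.1, 0.2],
    [-17.1, 15.5, 0.3],
    [-22.3, 18.4, 0.3],
    [-27.9, 20.8, 0.4],
    [-31.8, 22.1, 0.4],
    [-34.2, 22.7, 0.4],
    [-34.2, 22.7, 0.4],
  ],
  turn=[
    [0, 0, 0],
    [0, 0, 0],
    [0, 0, 0],
    [0, 0, 0],
    [0, 0, 0],
    [0, 0, 0],
    [0, 0, 0],
    [0, 0, 0],
    [0, 0, 0],
  ],
  gripper=[0.2, 0.2, 0.2, 0.2, 0.2, 0.2, 0.2, 0.2, 0.2],
)

```text
t: 18.95
eef_pos: [0.5941, -0.0624, 0.138]
tool_rot: [0.581, -0.404, 0.579, 0.406]
contact_force: [2.2, -3.6, -3.1]
gripper_width: 0.243
```

```bash
python3 plan.py 3.03 "3.03+np.arange(1,11)*.12"
```

```text
t=18.95 crank=3.026 r=60.1 z=138.0 Ft=3.0 Fr=-3.0 Fz=-3.1 flex~-0.090 tap~3.116 grip=0.243 pos=[594.1 -62.4 138. ]
[[7.1, -2.3, 0.0], [13.6, -5.3, -0.1], [19.8, -9.0, -0.1], [25.5, -13.5, -0.2], [30.6, -18.5, -0.3], [35.0, -24.2, -0.4], [38.8, -30.3, -0.5], [41.7, -36.9, -0.5], [43.9, -43.7, -0.6], [45.3, -50.8, -0.7]]
[3.15 3.27 3.39 3.51 3.63 3.75 3.87 3.99 4.11 4.23]
```

drive_tool(
  slide=[
    [7.1, -2.3, 0],
    [13.6, -5.3, -0.1],
    [19.8, -9.0, -0.1],
    [25.5, -13.5, -0.2],
    [30.6, -18.5, -0.3],
    [35.0, -24.2, -0.4],
    [38.8, -30.3, -0.5],
    [41.7, -36.9, -0.5],
    [43.9, -43.7, -0.6],
    [45.3, -50.8, -0.7],
  ],
  turn=[
    [0, 0, 0],
    [0, 0, 0],
    [0, 0, 0],
    [0, 0, 0],
    [0, 0, 0],
    [0, 0, 0],
    [0, 0, 0],
    [0, 0, 0],
    [0, 0, 0],
    [0, 0, 0],
  ],
  gripper=[0.2, 0.2, 0.2, 0.2, 0.2, 0.2, 0.2, 0.2, 0.2, 0.2],
)

```text
t: 19.95
eef_pos: [0.6399, -0.1131, 0.1373]
tool_rot: [0.581, -0.404, 0.578, 0.406]
contact_force: [-2.0, 3.3, -0.3]
gripper_width: 0.246
```

```bash
python3 plan.py 4.23 "[4.34,4.45,4.56,4.67,4.77,4.86,4.92,4.98,5.0,5.0]"
```

```text
t=19.95 crank=4.229 r=60.6 z=137.3 Ft=-3.5 Fr=-1.6 Fz=-0.3 flex~0.106 tap~4.124 grip=0.246 pos=[ 639.9 -113.1  137.3]
[[-0.1, -6.7, -0.1], [-0.3, -13.3, -0.1], [-1.3, -19.8, -0.2], [-3.0, -26.2, -0.3], [-5.1, -31.8, -0.3], [-7.5, -36.6, -0.4], [-9.3, -39.7, -0.4], [-11.3, -42.7, -0.5], [-12.1, -43.7, -0.5], [-12.1, -43.7, -0.5]]
[4.34 4.45 4.56 4.67 4.77 4.86 4.92 4.98 5.   5.  ]
```

drive_tool(
  slide=[
    [0.3, -6.7, -0.1],
    [-0.1, -13.3, -0.1],
    [-1.1, -19.8, -0.2],
    [-2.8, -26.2, -0.3],
    [-5.0, -31.8, -0.3],
    [-7.4, -36.6, -0.4],
    [-9.2, -39.7, -0.4],
    [-11.2, -42.7, -0.5],
    [-12.0, -43.7, -0.5],
    [-12.0, -43.7, -0.5],
  ],
  turn=[
    [0, 0, 0],
    [0, 0, 0],
    [0, 0, 0],
    [0, 0, 0],
    [0, 0, 0],
    [0, 0, 0],
    [0, 0, 0],
    [0, 0, 0],
    [0, 0, 0],
    [0, 0, 0],
  ],
  gripper=[0.2, 0.2, 0.2, 0.2, 0.2, 0.2, 0.2, 0.2, 0.2, 0.2],
)

```text
t: 20.95
eef_pos: [0.6283, -0.1571, 0.1371]
tool_rot: [0.581, -0.404, 0.578, 0.406]
contact_force: [2.2, 3.3, -0.5]
gripper_width: 0.248
```

```bash
python3 plan.py 5 "th+np.array([.03,.06,.09,.12,.12])"
```

```text
t=20.95 crank=5.001 r=60.5 z=137.1 Ft=-3.9 Fr=-0.2 Fz=-0.5 flex~0.118 tap~4.882 grip=0.248 pos=[ 628.3 -157.1  137.1]
[[-1.5, -1.1, -0.3], [-2.6, -2.5, -0.3], [-3.8, -3.9, -0.3], [-5.0, -5.2, -0.3], [-5.0, -5.2, -0.3]]
[5.03 5.06 5.09 5.12 5.12]
```

drive_tool(
  slide=[
    [-1.3, -1.3, 0],
    [-2.5, -2.6, -0.1],
    [-3.7, -3.9, -0.1],
    [-5, -5.2, -0.1],
    [-5, -5.2, -0.1],
  ],
  turn=[
    [0, 0, 0],
    [0, 0, 0],
    [0, 0, 0],
    [0, 0, 0],
    [0, 0, 0],
  ],
  gripper=[0.2, 0.2, 0.2, 0.2, 0.2],
)

```text
t: 21.45
eef_pos: [0.6231, -0.1629, 0.137]
tool_rot: [0.581, -0.404, 0.578, 0.406]
contact_force: [2.5, 2.5, -0.1]
gripper_width: 0.244
```

```bash
python3 plan.py 5 "th+np.array([.03,.06,.09,.12,.12])"
```

```text
t=21.45 crank=5.128 r=60.3 z=137.0 Ft=-3.5 Fr=0.0 Fz=-0.1 flex~0.106 tap~5.022 grip=0.244 pos=[ 623.1 -162.9  137. ]
[[-1.5, -1.0, -0.3], [-2.8, -2.3, -0.3], [-4.2, -3.5, -0.4], [-5.5, -4.6, -0.4], [-5.5, -4.6, -0.4]]
[5.16 5.19 5.22 5.25 5.25]
```

drive_tool(
  slide=[
    [-1.4, -1.1, 0],
    [-2.8, -2.3, 0],
    [-4.1, -3.5, -0.1],
    [-5.4, -4.6, -0.1],
    [-5.4, -4.6, -0.1],
  ],
  turn=[
    [0, 0, 0],
    [0, 0, 0],
    [0, 0, 0],
    [0, 0, 0],
    [0, 0, 0],
  ],
  gripper=[0.2, 0.2, 0.2, 0.2, 0.2],
)

```text
t: 21.95
eef_pos: [0.6176, -0.1679, 0.137]
tool_rot: [0.581, -0.404, 0.579, 0.406]
contact_force: [2.0, 1.3, -1.5]
gripper_width: 0.243
```

```bash
python3 plan.py 5 "th+np.array([.03,.06,.09,.12,.12])"
```

```text
t=21.95 crank=5.253 r=60.3 z=137.0 Ft=-2.4 Fr=0.2 Fz=-1.5 flex~0.071 tap~5.182 grip=0.243 pos=[ 617.6 -167.9  137. ]
[[-1.6, -0.8, -0.4], [-3.1, -1.9, -0.4], [-4.6, -2.9, -0.4], [-6.1, -3.9, -0.4], [-6.1, -3.9, -0.4]]
[5.28 5.31 5.34 5.37 5.37]
```

drive_tool(
  slide=[
    [-1.5, -0.9, -0.1],
    [-3, -1.9, -0.1],
    [-4.5, -2.9, -0.1],
    [-5.9, -3.9, -0.2],
    [-5.9, -3.9, -0.2],
  ],
  turn=[
    [0, 0, 0],
    [0, 0, 0],
    [0, 0, 0],
    [0, 0, 0],
    [0, 0, 0],
  ],
  gripper=[0.2, 0.2, 0.2, 0.2, 0.2],
)

```text
t: 22.45
eef_pos: [0.6121, -0.1716, 0.137]
tool_rot: [0.582, -0.404, 0.578, 0.405]
contact_force: [4.7, 3.3, -1.1]
gripper_width: 0.244
```

```bash
python3 plan.py 5 "th+np.array([.03,.06,.09,.12,.12])"
```

```text
t=22.45 crank=5.362 r=60.2 z=137.0 Ft=-5.7 Fr=-0.2 Fz=-1.1 flex~0.172 tap~5.190 grip=0.244 pos=[ 612.1 -171.6  137. ]
[[-1.6, -0.8, -0.4], [-3.2, -1.7, -0.4], [-4.8, -2.5, -0.5], [-6.4, -3.3, -0.5], [-6.4, -3.3, -0.5]]
[5.39 5.42 5.45 5.48 5.48]
```

drive_tool(
  slide=[
    [-1.2, -0.7, 0],
    [-2.4, -1.3, 0],
    [-3.6, -1.9, 0],
    [-3.6, -1.9, 0],
  ],
  turn=[
    [0, 0, 0],
    [0, 0, 0],
    [0, 0, 0],
    [0, 0, 0],
  ],
  gripper=[0.2, 0.2, 0.2, 0.2],
)

```text
t: 22.85
eef_pos: [0.6094, -0.1731, 0.1371]
tool_rot: [0.582, -0.404, 0.577, 0.405]
contact_force: [7.0, 3.4, -4.7]
gripper_width: 0.244
```

```bash
python3 plan.py 5 "th+np.array([.02,.04,.06,.06])"
```

```text
t=22.85 crank=5.413 r=60.0 z=137.1 Ft=-7.8 Fr=0.5 Fz=-4.7 flex~0.233 tap~5.180 grip=0.244 pos=[ 609.4 -173.1  137.1]
[[-1.1, -0.6, -0.6], [-2.1, -1.1, -0.6], [-3.2, -1.7, -0.6], [-3.2, -1.7, -0.6]]
[5.43 5.45 5.47 5.47]
```

drive_tool(
  slide=[
    [-1.1, -0.6, -0.1],
    [-2.2, -1.1, -0.2],
    [-3.0, -1.6, -0.3],
    [-3.0, -1.6, -0.3],
    [-3.0, -1.6, -0.3],
  ],
  turn=[
    [0, 0, 0],
    [0, 0, 0],
    [0, 0, 0],
    [0, 0, 0],
    [0, 0, 0],
  ],
  gripper=[0.2, 0.2, 0.2, 0.2, 0.2],
)

```text
t: 23.35
eef_pos: [0.6079, -0.1739, 0.1372]
tool_rot: [0.583, -0.405, 0.576, 0.405]
contact_force: [7.0, 3.7, -3.8]
gripper_width: 0.245
```

```bash
python3 plan.py 5 "[5.38,5.34,5.3,5.26,5.23,5.21,5.21]";  python3 - <<'E'
from h import *
for n in ["side","scene"]:
    c=bot.read_camera(n); im=c["color"]
    x0,y0,w,h={"side":(230,150,130,90),"scene":(210,160,100,80)}[n]
    cv2.imwrite(f"pics/{n}9.png",cv2.resize(im[y0:y0+h,x0:x0+w,::-1],None,fx=6,fy=6,interpolation=cv2.INTER_CUBIC))
E
```

```text
t=23.35 crank=5.443 r=60.0 z=137.2 Ft=-8.0 Fr=-0.0 Fz=-3.8 flex~0.239 tap~5.204 grip=0.245 pos=[ 607.9 -173.9  137.2]
[[3.3, 1.9, -0.6], [5.3, 3.2, -0.6], [7.3, 4.5, -0.5], [9.2, 6.0, -0.5], [10.6, 7.1, -0.5], [11.5, 7.9, -0.5], [11.5, 7.9, -0.5]]
[5.38 5.34 5.3  5.26 5.23 5.21 5.21]
```

View pics/side9.png

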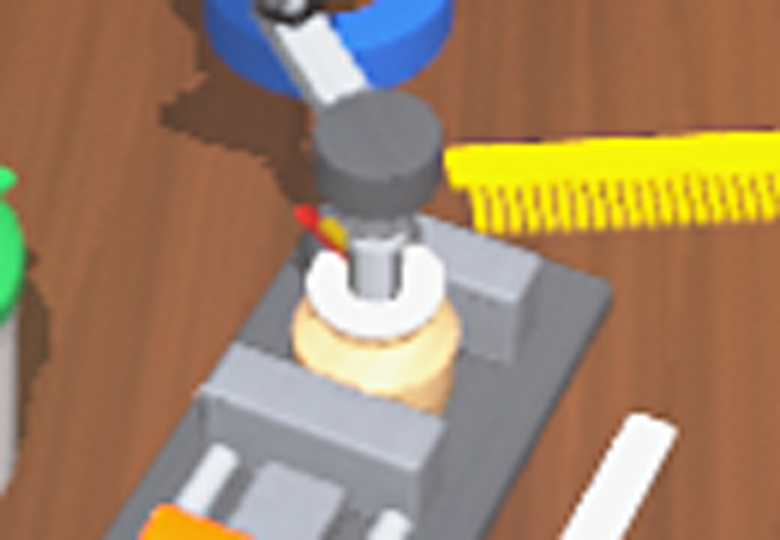

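drive_tool(
  slide=[
    [-1.3, -0.6, 0],
    [-2.6, -1.2, 0],
    [-3.6, -1.6, 0],
    [-3.6, -1.6, 0],
    [-3.6, -1.6, 0],
  ],
  turn=[
    [0, 0, 0],
    [0, 0, 0],
    [0, 0, 0],
    [0, 0, 0],
    [0, 0, 0],
  ],
  gripper=[0.2, 0.2, 0.2, 0.2, 0.2],
)

```text
t: 23.95
eef_pos: [0.6058, -0.1748, 0.1372]
tool_rot: [0.584, -0.406, 0.575, 0.405]
contact_force: [8.6, 3.8, -5.0]
gripper_width: 0.242
```

```bash
python3 plan.py 5 "[5.44,5.4,5.36,5.32,5.28,5.25,5.22,5.22]"
```

```text
t=23.95 crank=5.479 r=59.8 z=137.2 Ft=-9.4 Fr=0.3 Fz=-5.0 flex~0.282 tap~5.198 grip=0.242 pos=[ 605.8 -174.8  137.2]
[[2.2, 0.9, -0.7], [4.3, 2.1, -0.7], [6.3, 3.3, -0.6], [8.3, 4.7, -0.6], [10.3, 6.1, -0.6], [11.7, 7.2, -0.6], [13.1, 8.3, -0.5], [13.1, 8.3, -0.5]]
[5.44 5.4  5.36 5.32 5.28 5.25 5.22 5.22]
```

drive_tool(
  slide=[
    [2.2, 0.9, 0],
    [4.3, 2.1, 0],
    [6.3, 3.3, 0],
    [8.3, 4.7, 0],
    [10.3, 6.1, 0],
    [11.7, 7.2, 0],
    [12.6, 8, 0],
    [12.6, 8, 0],
  ],
  turn=[
    [0, 0, 0],
    [0, 0, 0],
    [0, 0, 0],
    [0, 0, 0],
    [0, 0, 0],
    [0, 0, 0],
    [0, 0, 0],
    [0, 0, 0],
  ],
  gripper=[0.2, 0.2, 0.2, 0.2, 0.2, 0.2, 0.2, 0.2],
)

```text
t: 24.75
eef_pos: [0.6181, -0.1672, 0.1371]
tool_rot: [0.584, -0.406, 0.575, 0.405]
contact_force: [1.9, 0.9, -2.2]
gripper_width: 0.247
```

```bash
python3 plan.py 5
```

```text
t=24.75 crank=5.238 r=60.1 z=137.1 Ft=-2.0 Fr=0.5 Fz=-2.2 flex~0.061 tap~5.177 grip=0.247 pos=[ 618.1 -167.2  137.1]
```

drive_tool(
  slide=[
    [0, 0, 0],
    [0, 0, 0],
    [0, 0, 0],
    [0, 0, 0],
    [0, 0, 0],
  ],
  turn=[
    [0, 0, 0],
    [0, 0, 0],
    [0, 0, 0],
    [0, 0, 0],
    [0, 0, 0],
  ],
  gripper=[0.35, 0.5, 0.6, 0.6, 0.6],
)

```text
t: 25.25
eef_pos: [0.6179, -0.1673, 0.1371]
tool_rot: [0.584, -0.406, 0.575, 0.405]
contact_force: [-0.4, 0.1, -0.3]
gripper_width: 0.601
```

drive_tool(
  slide=[
    [0, 0, 10],
    [0, 0, 30],
    [0, 0, 60],
    [0, 0, 95],
    [0, 0, 130],
    [0, 0, 150],
    [0, 0, 150],
  ],
  turn=[
    [0, 0, 0],
    [0, 0, 0],
    [0, 0, 0],
    [0, 0, 0],
    [0, 0, 0],
    [0, 0, 0],
    [0, 0, 0],
  ],
  gripper=[0.6, 0.6, 0.6, 0.6, 0.6, 0.6, 0.6],
)

```text
t: 25.95
eef_pos: [0.6198, -0.1676, 0.2919]
tool_rot: [0.585, -0.407, 0.574, 0.403]
contact_force: [0.5, 0.4, -0.3]
gripper_width: 0.6
```

```bash
python3 plan.py 5;  python3 - <<'E'
from h import *
for n in ["side","scene"]:
    c=bot.read_camera(n); im=c["color"]; cv2.imwrite(f"pics/{n}11.png",im[:,:,::-1])
    x0,y0,w,h={"side":(230,150,130,90),"scene":(210,160,100,80)}[n]
    cv2.imwrite(f"pics/{n}10.png",cv2.resize(im[y0:y0+h,x0:x0+w,::-1],None,fx=6,fy=6,interpolation=cv2.INTER_CUBIC))
E
```

```text
t=25.95 crank=5.221 r=61.5 z=291.9 Ft=-0.6 Fr=0.1 Fz=-0.3 flex~0.019 tap~5.202 grip=0.600 pos=[ 619.8 -167.6  291.9]
```

View pics/side10.png

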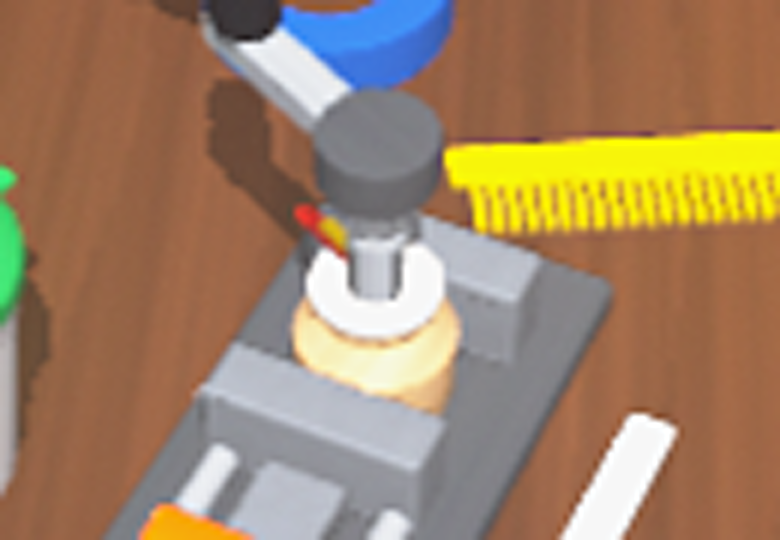

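View pics/side11.png

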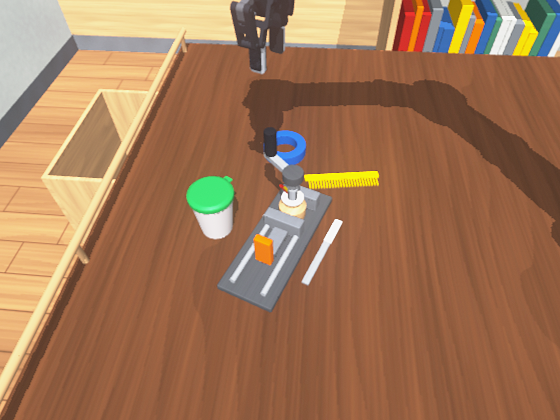

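The yellow finger still lies against the red pointer, at crop pixel (330,235). The jaw is home, and the cup, ring, comb and file look unmoved. Handing in.

```bash
python3 -c "
from station import bot
print(bot.hand_in())"
```

```text
the job is handed in; nothing more can be done
None
```

I slid the jaw home and tapped the hole as asked. The tap is at the bottom, the arm is clear, and the job is handed in. The last robot clock reading was about 26 s, against the 72 s limit.

- **Jaw:** I pinched the orange tab and slid it about 27 mm until it stopped moving and the push force rose from about 4 N to about 10 N. In the pictures the jaw touches the pull.
- **Tap:** The turns, worked out from the crank position and the force on the grip, were 0 → 3.16 → 1.56 → 4.72 → 3.12 rad, then forward to the bottom at about 5.19 rad. The yellow finger and red pointer agreed in pictures after each of the first three moves; the second quarter back (3.12) was not photographed.
- **Bottom:** Pushing further raised the spring from 0.17 to 0.28 rad (9.4 N at the grip) while the tap stayed at 5.18–5.20 rad. I eased the spring to about 0.06 rad before letting go. The yellow finger still lies against the red pointer.
- **Bystanders:** The cup, ring, comb and file look unmoved in the last picture.

**Disagreements:** The cameras differed by about 4 mm on the vise position. The axis implied by the tab's home stop was up to 5 mm from the camera estimate. I therefore took the crank circle from where the grip was held, which fitted within 0.6 mm all the way round. The wrist also tilted by about 0.01 rad while pressing at the bottom.

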